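Hang the second trivet on the occupied hook

ROBOT

A 7-joint arm with a two-finger parallel gripper is mounted at the origin on the work surface. World frame = base frame: x ahead of the robot, y to its left, z up, the work surface at z = 0. Lengths are in m, angles in rad, forces in N, time in s.
With the tool pointing down it reaches from about 0.4 to 0.85 m from the base axis. Payload 10.4 kg.
Tool frame: the origin (TCP) lies midway between the tips of the shut fingers; the grasp point (between the pads) lies 19 mm behind it; z points along the fingers, y is the direction in which the jaws open and shut (so a half turn about z gives the same grasp; the last joint's range is limited). The gripper opens to 85 mm and grips with 20 to 120 N. Pads are 22 mm wide; open, the fingers measure 114 mm over their backs; the gripper's body (76 mm by 85 mm) begins 54 mm behind the grasp point. The pads swing forward as they close: fully open they stand 13 mm farther back than shut.
Start: joints at [-1.175, 0.332, -0.065, 1.46, 0.022, 1.35, -0.088], TCP at [0.254, 0.571, 0.231] pointing down, gripper open.
Joint ranges: [-2.6, 2.6], [-0.5, 2.12], [-1.47, 1.34], [0.16, 2.42], [-1.27, 4.41], [0.06, 2.06], [-2.6, 2.6]. Speed limits (rad/s): [2.22, 2.22, 2.79, 2.79, 3.14, 3.14, 3.14].

INTERFACE

Orientations are given as a unit quaternion [x, y, z, w].
In Python, from workcell import manip, viewer gives the robot as it stands.
- The arm moves only by the tool move_arm, never from a script. Its argument "deltas" is a list of rows, each a list of 7 numbers: the shift along the tool's x, y, z in m, then the turn, a rotation vector about the tool's x, y, z in degrees, then the opening, from -1 (shut) to 1 (fully open). In form: [[dx, dy, dz, wx, wy, wz, gripper], ...]. A call has 1 to 10 rows; each row shifts and turns the commanded pose from where the row before left it, along the tool's axes as they then stand; what a row does not reach is not made up. A row lasts 1/8 s, in which the tool goes at most 62.5 mm and 10.7 degrees, less where a joint would pass 70% of its speed; a pose out of reach is approached as far as the arm can. A call with a gripper value outside its range is refused whole. The fingers move at their own pace and stop on an object; "force" is the grip in N (left out, the last holds). Time passes only in rows, so rows that do not move let the fingers close. It gives the time, the measured TCP pose, the force and the opening at its end, in the units of the state.
- manip.get_obs(): the state, without advancing time (a new reading comes with each control period).
- viewer.camera(name): name is "scene" or "top" or "wrist"; returns (picture, depth): 400x640x3 uint8, red, green, blue; 400x640 float32, m along the optical axis (not along the pixel's ray), 0 where there is no reading.
- viewer.calibration(name): a dict with "fx", "fy", "cx", "cy" (pixels), "R" (3x3) and "t" (3): a world point X has camera coordinates R X + t; the wrist camera has in their place "T_tool_cam" (4x4, takes a point from camera to tool coordinates, whose origin is the TCP and whose axes are the flange's). Camera axes: x right, y down, z forward; pixel columns grow to the right and rows downward; lengths in m; the calibration is good to about 2 mm. A picture is of the moment at which its call begins: read the wrist's pose just before it. calibration takes no time and is no camera call.
- manip.hand_in(): hands the job in, once; it reports no verdict.
The state is a dict: "clock": time; "joint_pos": joint angles; "joint_velocities": joint speeds; "tau": joint torques, N m; "position": TCP position; "ee_rot": TCP orientation; "ft_force": force on the tool from outside, world axes, zero at the start; "torque": the same for the moment, N m; "grip_width": opening from 0.0 (shut) to 1.0 (fully open).
Only numpy, scipy, OpenCV 4.12 (cv2) and the standard library are available. Lean on these libraries where they do the work, as an engineer would, in place of code of your own. Each camera call takes 0.05 s, during which the arm holds its last target.

TASK

Take the light wooden trivet out of its rack and hang it gently on the hook in front of the dark trivet that already hangs there. With the rod through its eye, slide it back so that it pushes the dark one along and presses the pair into the rubber bumper with about 5 N for half a second, never as hard as 12 N, then ease off and let go, leaving both hanging still, almost touching, at the back of the hook. The dark trivet must stay on the hook throughout, and the other tea things must stay where they are.

Things in the scene. Friction and masses are not known exactly. Their poses are not given: they have to be found in the camera images.
- hook_stand: fixed hook stand: dark wooden foot 160 x 130 x 14 mm, upright steel plate 36 mm wide, 178 mm high, and a round steel rod 8 mm thick standing out level from the plate along the stand's -x axis (roughly world +y, up to 0.4 rad either way). Origin on the shelf below the plate's front face. A sprung black rubber bumper, 28 mm across, sits round the rod near the plate
- hook_root (a point): where the rod's axis meets the plate's front face, 170 mm above the shelf; axes as the stand. The rod is straight for 130 mm along -x. The bumper's free face lies 18 to 52 mm out from here: its screw setting differs each time and is not measured, so find it by feel. It gives up to 5 mm at 1.4 N per mm (lightly damped), then is solid
- hook_tip (a point): centre of the rod's turned-up end: beyond its straight part the rod's last 11 mm turn up, so that this point is 141 mm out from the plate and 9 mm above the rod's axis; axes as the stand
- rack: fixed dark wooden rack with one slot, 47 mm high, foot 75 x 112 mm. Origin under its centre, x across the slot. The slot is 12 mm wide, 85 mm long, its floor 12 mm above the shelf; the light trivet stands in it
- light_trivet: light wooden slatted trivet standing upright, about 0.12 kg: panel 80 mm wide (y), 76 mm high (z), 8 mm thick (x); on top an orange eye 12 mm thick, 38 mm wide, and above it an orange grip tab. Origin in the middle of its lower edge. The eye's opening is 26 mm wide, from 76 mm above the origin to 98 mm at the sides and 108 mm at the peak of its gabled roof
- light_tab (a point): centre of the gripping part of the light trivet's tab, 142 mm above its lower edge; the tab is 16 mm wide (y), 12 mm thick (x), and is free from 118 to 160 mm above the lower edge; axes as the trivet
- light_eye (a point): point in the light trivet's eye, 103 mm above its lower edge (39 mm below light_tab), where the rod's axis lies when it hangs; axes as the trivet. Pushed by its tab while it bears down on the rod, the eye drags, tips and jams there, which feels like the bumper; relieved of its weight (carried up to 4 mm higher) it slides freely
- dark_trivet: dark wooden trivet hanging on the rod, same panel, with a steel eye of the same shape and 12 mm thickness but no tab: its top is 13 mm above the rod's axis. Origin in the middle of its lower edge. It slides easily along the rod
- dark_eye (a point): point in the dark trivet's eye, 103 mm above its lower edge, where the rod's axis lies as it hangs; x along the rod, from the tip towards the plate
- teapot: green ceramic teapot, about 130 mm wide and 120 mm high, spout and handle along its y axis; origin under its centre; leave it alone
- milk_pan: small stainless milk pan, 124 mm wide, 65 mm high, black handle reaching 145 mm along its +y; origin under its centre; leave it alone
- caddy: blue plastic caddy, 88 mm square, 116 mm high, white flip-top flap; origin under its centre; leave it alone
- cup_a: clear glass tea cup, 72 mm wide, 60 mm high; origin under its centre; leave it alone
- cup_b: green glass tea cup, 72 mm wide, 60 mm high; origin under its centre; leave it alone
- saucer: steel saucer lying flat, 120 mm wide, 14 mm high; origin under its centre; leave it alone
Mind the look-alikes: they are no part of the job. What is shaped like the light_trivet but turquoise is not meant. What is shaped like the dark_trivet but green is not meant.

How it is judged:
On the way, in this order (a step that is already met when the one before it is completed fails the run):
1. the rod is through the light trivet's eye, in front of the dark one (x of light_eye in the frame of hook_root above -0.132 m and y of light_eye in the frame of hook_root between -0.012 and 0.012 m and z of light_eye in the frame of hook_root between -0.006 and 0.026 m and x of light_eye in the frame of dark_eye below -0.009 m), for 0.1 s.
2. both hang on the rod and the light trivet presses the dark one back into the bumper with more than 3 N (contact force between light_trivet and dark_trivet above 3 N and contact force between dark_trivet and hook_stand above 2.5 N and x of dark_eye in the frame of hook_root above -0.061 m and z of light_eye in the frame of hook_root between -0.006 and 0.009 m), for 0.3 s.
At the end, for the whole second after the job is handed in: Both trivets hang by their eyes on the rod (eye points within 7 mm sideways and 5 mm in height of the rod's axis), leaning less than 0.2 rad, the dark one's eye less than 66 mm from the plate, the light one in front of it with their eye points less than 20 mm apart, both at rest and released (y of light_eye in the frame of hook_root between -0.007 and 0.007 m and z of light_eye in the frame of hook_root between -0.006 and 0.005 m and y of dark_eye in the frame of hook_root between -0.007 and 0.007 m and z of dark_eye in the frame of hook_root between -0.006 and 0.005 m and x of dark_eye in the frame of hook_root above -0.066 m and distance between light_eye and dark_eye below 0.02 m and x of light_eye in the frame of dark_eye below -0.009 m and angle between each of light_trivet, dark_trivet's own z axis and vertical below 0.2 rad and linear speed of each of light_trivet, dark_trivet below 0.05 m/s and contact force between the fingers and light_trivet below 0.1 N); the robot touches nothing.
It fails at once if the light trivet pushes the dark one with more than 12 N (contact force between light_trivet and dark_trivet above 12 N).
It fails at once if the light trivet is set down or knocked on the hook with more than 25 N (contact force between light_trivet and hook_stand above 25 N).
It fails at once if the dark trivet is lifted or knocked off the rod (z of dark_eye in the frame of hook_root below -0.015 m or z of dark_eye in the frame of hook_root above 0.012 m or x of dark_eye in the frame of hook_root below -0.135 m).
It fails at once if the robot handles the dark trivet directly (contact force between the fingers and dark_trivet above 3 N).
It fails at once if another tea thing is moved more than 20 mm (distance of any of teapot, milk_pan, caddy, cup_a, cup_b, saucer from where it was at the start of the episode above 0.02 m).
It also fails if it takes over 58 s, if anything falls off the work surface, if the arm or the gripper's body presses on something with over 40 N, if the wrist force passes 120 N, or if a joint passes its speed limit or range.

## Working session

There is one attempt and no reset: what is moved stays moved. The work goes in short steps, Python scripts to look and compute and a tool call to move; the robot and the scene stay as the last step left them, time stands still between calls to the robot, and variables do not carry over. Pictures are saved under pics/ and viewed, and the job is handed in when it is done.

Besides the shell and the picture viewer there is one more tool, called after ">>>" by a JSON object that holds its "name" and its "arguments", one argument or row to a line. move_arm: Moves the arm, as the interface text tells. Its arguments: {"type":"object","properties":{"deltas":{"type":"array"},"force":{"type":"number"}},"required":["deltas"]}

```bash
mkdir -p pics
cat > h.py <<'E'
import numpy as np, cv2
from workcell import manip, viewer
from scipy.spatial.transform import Rotation as Rn
def snap(n,f):
    o=manip.get_obs(); p,d=viewer.camera(n); cv2.imwrite(f'pics/{f}.png',p[:,:,::-1]); np.savez(f'pics/{f}.npz',p=p,d=d,pos=o['position'],rot=o['ee_rot']); return p,d,o
def world(n,f,u,v,depth=None):
    z=np.load(f'pics/{f}.npz'); c=viewer.calibration(n)
    d=z['d'][int(round(v)),int(round(u))] if depth is None else depth
    pc=np.array([(u-c['cx'])/c['fx']*d,(v-c['cy'])/c['fy']*d,d])
    if n=='wrist':
        T=np.array(c['T_tool_cam']); pt=T[:3,:3]@pc+T[:3,3]
        return Rn.from_quat(z['rot']).apply(pt)+z['pos']
    return np.array(c['R']).T@(pc-np.array(c['t']))
def crop(f,x0,y0,x1,y1,s):
    im=cv2.imread(f'pics/{f}.png')[y0:y1,x0:x1]; cv2.imwrite(f'pics/{f}_c{x0}_{y0}.png',cv2.resize(im,None,fx=s,fy=s,interpolation=cv2.INTER_CUBIC))
E
python3 - <<'E'
from h import *
for n in('scene','top','wrist'): snap(n,n+'0')
o=manip.get_obs(); print(o)
for n in('scene','top','wrist'): print(n,viewer.calibration(n))
E
```

```text
{'clock': 0.15, 'joint_pos': array([-1.17464433,  0.33272723, -0.06467433,  1.46070093,  0.02159779,
        1.3498943 , -0.08850062]), 'joint_velocities': array([-5.15436677e-06, -3.14795928e-03, -1.48524963e-03, -3.36759430e-03,
        1.06690957e-05,  1.69233939e-03,  5.26315939e-05]), 'tau': array([ 8.03113144e-04, -6.25827885e+01,  4.92733566e-02, -3.91854286e+01,
        1.63213362e-02,  7.49103259e-03,  5.88971261e-05]), 'position': array([0.25404368, 0.57075406, 0.23072097]), 'ee_rot': array([ 2.07854165e-01,  9.78159690e-01, -5.10622089e-04, -8.36400233e-05]), 'ft_force': array([ 0.1688895 , -0.77048285,  0.19144521]), 'torque': array([ 0.00158482, -0.01365711, -0.0018464 ]), 'grip_width': 0.9960762973933065}
scene {'fx': 409.87365596951383, 'fy': 409.87365596951383, 'cx': 318.343481744173, 'cy': 205.1934528695582, 'R': array([[ 3.66563536e-01,  9.30392988e-01,  2.48635773e-04],
       [ 7.98472188e-01, -3.14451148e-01, -5.13383522e-01],
       [-4.77570245e-01,  1.88386208e-01, -8.58159249e-01]]), 't': array([-0.21353879, -0.38263296,  1.39995863])}
top {'fx': 403.4654613367644, 'fy': 403.4654613367644, 'cx': 321.8123799221857, 'cy': 196.58591246107156, 'R': array([[-0.0073065 , -0.99966602,  0.0247885 ],
       [-0.99556246,  0.00494628, -0.09397302],
       [ 0.09381902, -0.02536512, -0.9952661 ]]), 't': array([-0.01692538,  0.54971025,  1.09339181])}
wrist {'fx': 317.3503155218038, 'fy': 317.3503155218038, 'cx': 318.92353963829555, 'cy': 206.43385069427208, 'T_tool_cam': array([[ 7.66464146e-04, -9.63917679e-01, -2.66199400e-01,
         6.75860309e-02],
       [ 9.99999668e-01,  8.12782707e-04, -6.38308306e-05,
         3.93695328e-04],
       [ 2.77889935e-04, -2.66199263e-01,  9.63917982e-01,
        -1.42128802e-01],
       [ 0.00000000e+00,  0.00000000e+00,  0.00000000e+00,
         1.00000000e+00]])}
```

View pics/scene0.png

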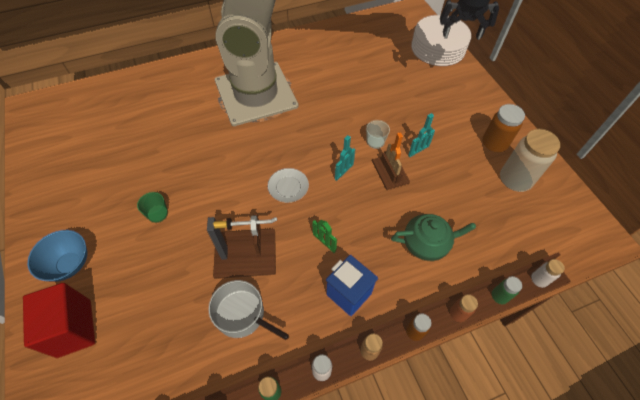

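View pics/top0.png

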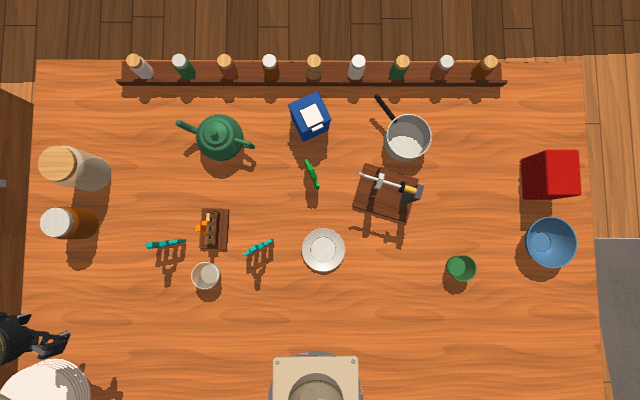

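View pics/wrist0.png

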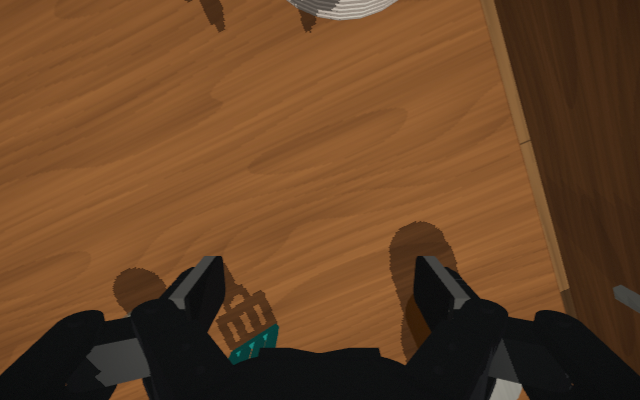

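The overview shows the rack with the light trivet (orange tab) at about (208,228) in top, and the hook with the yellow bumper nut at (405,188). I'll enlarge both.

Run:
```python
from h import *
crop('top0',340,140,450,230,7); crop('top0',170,190,250,270,7)
crop('scene0',200,205,290,285,7); crop('scene0',360,120,440,200,7)
```

```text
(no output)
```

View pics/top0_c340_140.png

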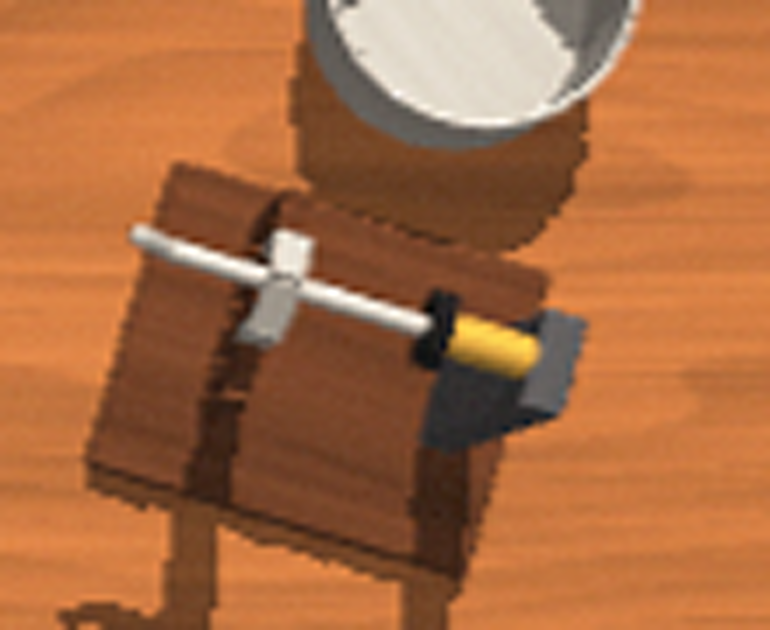

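View pics/top0_c170_190.png

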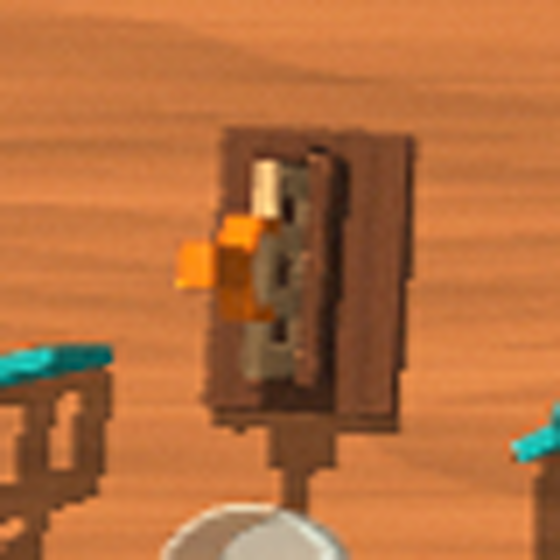

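View pics/scene0_c200_205.png

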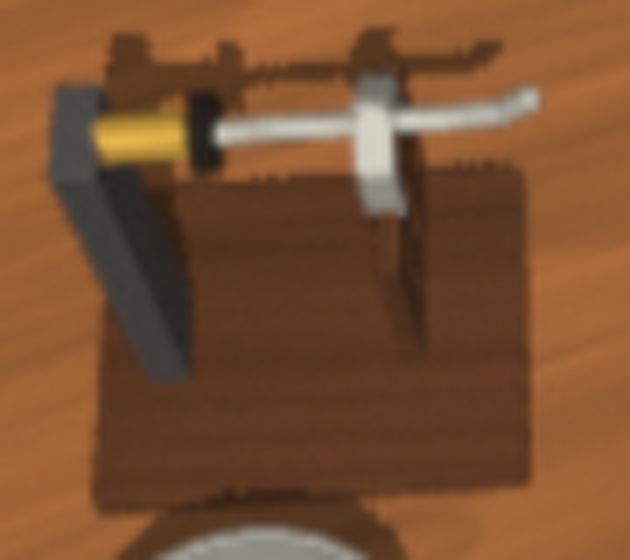

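View pics/scene0_c360_120.png

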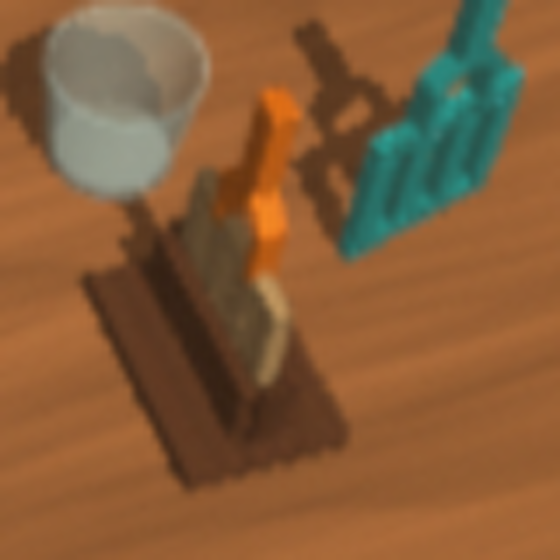

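Run:
```python
from h import *
np.set_printoptions(precision=4,suppress=True)
for n in('top','scene'):
    c=viewer.calibration(n); R=np.array(c['R']); t=np.array(c['t']); print(n,'cam at',-R.T@t)
    z=np.load(f'pics/{n}0.npz'); p=z['p'].astype(int); d=z['d']
    v,u=np.mgrid[0:400,0:640]
    P=np.stack([(u-c['cx'])/c['fx']*d,(v-c['cy'])/c['fy']*d,d],-1); W=(P-t)@R
    # orange tab
    hsv=cv2.cvtColor(z['p'],cv2.COLOR_RGB2HSV)
    box=(170,190,250,270) if n=='top' else (360,120,440,200)
    m=np.zeros((400,640),bool); m[box[1]:box[3],box[0]:box[2]]=1
    m&=(hsv[...,0]<17)&(hsv[...,1]>200)&(W[...,2]>.07)&(d>0)
    Q=W[m]; print('tab',len(Q)); print(Q[Q[:,2].argsort()[::-1]][:40])
    # light steel rod
    box=(350,165,405,195) if n=='top' else (225,212,280,230)
    m=np.zeros((400,640),bool); m[box[1]:box[3],box[0]:box[2]]=1
    m&=(W[...,2]>.13)&(d>0)&(hsv[...,1]<60)
    Q=W[m]; print('rod',len(Q)); print(Q[Q[:,1].argsort()[::-1]][::4])
```

```text
top cam at [0.4446 0.0081 1.1403]
tab 113
[[0.4599 0.2837 0.1772]
 [0.4623 0.2842 0.1756]
 [0.4623 0.2773 0.1753]
 [0.4599 0.2796 0.1751]
 [0.4599 0.2749 0.1751]
 [0.467  0.2799 0.1747]
 [0.4671 0.2823 0.1745]
 [0.4694 0.2824 0.1743]
 [0.4694 0.2755 0.1738]
 [0.4671 0.2849 0.1735]
 [0.46   0.2824 0.1735]
 [0.4623 0.2801 0.1735]
 [0.46   0.2777 0.1734]
 [0.4647 0.2827 0.1729]
 [0.4647 0.2757 0.1728]
 [0.4695 0.2806 0.1726]
 [0.4624 0.2828 0.1725]
 [0.4648 0.2852 0.1723]
 [0.4695 0.2783 0.1721]
 [0.4576 0.2781 0.1719]
 [0.4576 0.2805 0.1719]
 [0.4623 0.2759 0.1718]
 [0.4576 0.2758 0.1716]
 [0.4647 0.2784 0.1715]
 [0.4671 0.2785 0.1714]
 [0.4648 0.2809 0.1708]
 [0.4623 0.2738 0.1707]
 [0.4695 0.2742 0.1699]
 [0.4576 0.274  0.1697]
 [0.4647 0.2743 0.1693]
 [0.4671 0.2767 0.1693]
 [0.4671 0.2744 0.1689]
 [0.4719 0.2817 0.1686]
 [0.46   0.2748 0.1671]
 [0.4696 0.2736 0.1633]
 [0.4673 0.2743 0.1608]
 [0.4625 0.2742 0.1606]
 [0.4601 0.2743 0.1599]
 [0.4649 0.2748 0.1587]
 [0.4578 0.2752 0.1568]]
rod 241
[[ 0.5907 -0.1057  0.1865]
 [ 0.5866 -0.111   0.1817]
 [ 0.5897 -0.114   0.1776]
 [ 0.59 
[... 3279 characters left out ...]
 0.5616 -0.1602  0.1728]
 [ 0.5881 -0.1606  0.175 ]
 [ 0.5886 -0.1613  0.1714]
 [ 0.5905 -0.162   0.1703]
 [ 0.5877 -0.1628  0.1757]
 [ 0.5839 -0.1641  0.1749]
 [ 0.5912 -0.1648  0.1685]
 [ 0.5806 -0.1655  0.1749]
 [ 0.5764 -0.1669  0.1734]
 [ 0.5787 -0.1676  0.1731]
 [ 0.5752 -0.169   0.1728]
 [ 0.568  -0.1718  0.1721]
 [ 0.5705 -0.1747  0.1734]
 [ 0.5726 -0.1776  0.1742]
 [ 0.5723 -0.1805  0.1708]
 [ 0.5682 -0.1833  0.1753]
 [ 0.5669 -0.1862  0.1702]
 [ 0.5704 -0.189   0.1733]
 [ 0.5636 -0.1919  0.1733]
 [ 0.5663 -0.1947  0.1749]
 [ 0.5662 -0.1976  0.1719]
 [ 0.5612 -0.2004  0.175 ]
 [ 0.5631 -0.2033  0.1752]
 [ 0.5641 -0.2061  0.174 ]
 [ 0.5628 -0.2083  0.1733]
 [ 0.5644 -0.2103  0.1774]]
```

The depth data put the tab at about (0.4645, 0.279), top z 0.173. The rod's axis runs at about 0.30 rad, with its tip near (0.590, -0.108). I'll move above the rack.

>>> {"name": "move_arm", "arguments": {
  "deltas": [
    [-0.044,-0.026,-0.004,0,0,0,1],
    [-0.044,-0.026,-0.004,0,0,0,1],
    [-0.044,-0.026,-0.004,0,0,0,1],
    [-0.044,-0.026,-0.004,0,0,0,1],
    [-0.044,-0.026,-0.004,0,0,0,1],
    [-0.044,-0.026,-0.004,0,0,0,1],
    [-0.046,-0.025,-0.004,0,0,0,1],
    [0,0,0,0,0,-10,1],
    [0,0,0,0,0,-10.5,1],
    [0,0,0,0,0,0,1]
  ]
}}

```text
clock: 1.4
position: [0.4637, 0.2794, 0.2591]
ee_rot: [0.031, 1.0, -0.0, -0.0]
ft_force: [0.4, 0.2, -0.2]
grip_width: 1.0
```

Run:
```python
from h import *
snap('wrist','w1'); print(manip.get_obs()['position'],manip.get_obs()['ee_rot'],manip.get_obs()['clock'])
im=cv2.imread('pics/w1.png'); cv2.imwrite('pics/w1b.png',cv2.resize(im,(800,500)))
```

```text
[0.46364797 0.27951897 0.25911838] [ 3.25080436e-02  9.99471458e-01 -8.67201423e-05 -1.57464778e-04] 1.45
```

View pics/w1b.png

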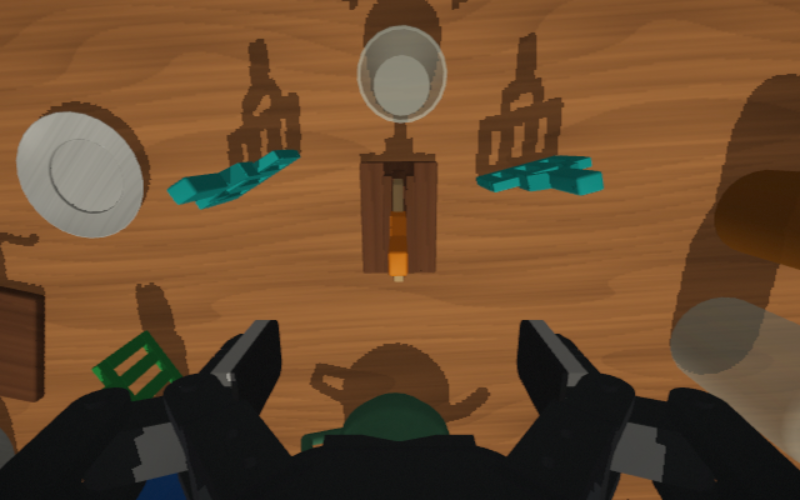

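The wrist view shows the rack edges vertical, with the tab centred between the fingers at (398,265). The yaw and y are already right, so I'll check the tab's x extent from depth.

Run:
```python
from h import *
np.set_printoptions(precision=4,suppress=True)
z=np.load('pics/w1.npz');hsv=cv2.cvtColor(z['p'],cv2.COLOR_RGB2HSV)
L=[]
for v in range(150,230):
  for u in range(300,340):
    if hsv[v,u,0]<17 and hsv[v,u,1]>200:
        w=world('wrist','w1',u,v)
        if w[2]>.12: L.append((u,v,*w))
L=np.array(L);
for v in np.unique(L[:,1]):
    q=L[L[:,1]==v]; print(int(v),q[:,0].min(),q[:,0].max(),q[:,2:].mean(0))
```

```text
170 314.0 314.0 [0.3965 0.2841 0.4013]
172 323.0 323.0 [0.3965 0.2841 0.4013]
179 314.0 314.0 [0.3965 0.2841 0.4013]
184 312.0 323.0 [0.4528 0.2792 0.1203]
185 314.0 319.0 [0.4536 0.2782 0.1205]
186 314.0 324.0 [0.4546 0.2807 0.1206]
187 312.0 324.0 [0.4553 0.2795 0.1215]
188 312.0 324.0 [0.4555 0.2795 0.1251]
189 312.0 324.0 [0.4554 0.2796 0.1293]
190 312.0 324.0 [0.4554 0.2796 0.1334]
191 312.0 324.0 [0.4554 0.2796 0.1376]
192 312.0 324.0 [0.4554 0.2796 0.1414]
193 312.0 324.0 [0.4553 0.2796 0.1453]
194 312.0 324.0 [0.4553 0.2796 0.149 ]
195 311.0 324.0 [0.4554 0.2792 0.1523]
196 311.0 324.0 [0.4553 0.2792 0.1559]
197 311.0 324.0 [0.4553 0.2793 0.1592]
198 311.0 325.0 [0.4554 0.2797 0.1622]
199 311.0 325.0 [0.4555 0.2797 0.1651]
200 311.0 325.0 [0.4554 0.2797 0.1686]
201 311.0 325.0 [0.4558 0.2797 0.17  ]
202 311.0 325.0 [0.4563 0.2796 0.1712]
203 310.0 325.0 [0.457  0.2792 0.1712]
204 310.0 325.0 [0.4578 0.2792 0.1711]
205 310.0 325.0 [0.4586 0.2791 0.1712]
206 310.0 325.0 [0.4593 0.2791 0.1713]
207 310.0 325.0 [0.4562 0.2793 0.1855]
208 310.0 325.0 [0.4569 0.2791 0.1854]
209 311.0 325.0 [0.4617 0.2793 0.1712]
210 311.0 325.0 [0.4625 0.2792 0.1713]
211 311.0 325.0 [0.4632 0.2792 0.1714]
212 311.0 325.0 [0.4641 0.2791 0.1713]
213 311.0 325.0 [0.4649 0.2791 0.1711]
214 311.0 325.0 [0.4656 0.2791 0.1715]
215 311.0 325.0 [0.4665 0.279  0.1712]
216 311.0 325.0 [0.4672 0.2789 0.1714]
217 311.0 325.0 [0.4679 0.2789 0.1716]
218 311.0 325.0 [0.4687 0.2789 0.1716]
219 311.0 324.0 [0.4695 0.2784 0.1715]
220 312.0 323.0 [0.4705 0.2776 0.1708]
```

The tab spans x 0.4555–0.471 and stands upright, centred under the TCP. I'll descend and grip.

>>> {"name": "move_arm", "arguments": {
  "deltas": [
    [0,0,0.03,0,0,0,1],
    [0,0,0.03,0,0,0,1],
    [0,0,0.03,0,0,0,1],
    [0,0,0.02,0,0,0,1],
    [0,0,0.011,0,0,0,1],
    [0,0,0,0,0,0,-1],
    [0,0,0,0,0,0,-1],
    [0,0,0,0,0,0,-1],
    [0,0,0,0,0,0,-1],
    [0,0,0,0,0,0,-1]
  ],
  "force": 60
}}

```text
clock: 2.7
position: [0.4641, 0.2797, 0.1389]
ee_rot: [0.031, 1.0, 0.0, 0.0]
ft_force: [0.2, -0.1, 3.6]
grip_width: 0.132
```

>>> {"name": "move_arm", "arguments": {
  "deltas": [
    [0,0,0,0,0,0,-1],
    [0,0,0,0,0,0,-1]
  ]
}}

```text
clock: 2.95
position: [0.4641, 0.2798, 0.1389]
ee_rot: [0.031, 1.0, 0.0, 0.0]
ft_force: [-0.7, -0.7, 5.2]
grip_width: 0.132
```

>>> {"name": "move_arm", "arguments": {
  "deltas": [
    [0,0,-0.01,0,0,0,-1],
    [0,0,-0.02,0,0,0,-1],
    [0,0,-0.03,0,0,0,-1],
    [0,0,-0.03,0,0,0,-1],
    [0,0,-0.03,0,0,0,-1],
    [0,0,-0.02,0,0,0,-1],
    [0,0,0,0,0,0,-1],
    [0,0,0,0,0,0,-1]
  ]
}}

```text
clock: 3.95
position: [0.4633, 0.2793, 0.2773]
ee_rot: [0.03, 1.0, -0.0, -0.001]
ft_force: [-0.3, -0.6, -1.3]
grip_width: 0.127
```

```bash
cat > rod.py <<'E'
from h import *
np.set_printoptions(precision=4,suppress=True)
def fit(n,f):
    c=viewer.calibration(n); R=np.array(c['R']); t=np.array(c['t'])
    z=np.load(f'pics/{f}.npz'); d=z['d']; v,u=np.mgrid[0:400,0:640]
    P=np.stack([(u-c['cx'])/c['fx']*d,(v-c['cy'])/c['fy']*d,d],-1); W=(P-t)@R
    hsv=cv2.cvtColor(z['p'],cv2.COLOR_RGB2HSV)
    box=(350,165,402,195) if n=='top' else (225,212,280,230)
    m=np.zeros((400,640),bool); m[box[1]:box[3],box[0]:box[2]]=1
    m&=(W[...,2]>.15)&(d>0)&(hsv[...,1]<60)
    Q=W[m]; y=Q[:,1]
    s=((y<-.12)&(y>-.145))|((y<-.172)&(y>-.2)); q=Q[s]
    A=np.polyfit(q[:,1],q[:,0],1); r=q[:,0]-np.polyval(A,q[:,1]); print(n,'x=',A,'res',r.std(),'z',q[:,2].mean(), 'angle',np.arctan(A[0]),len(q))
    print(' x at y=-.108,-.2',np.polyval(A,[-.108,-.2]),'max y',y.max())
fit('top','top0'); fit('scene','scene0')
o=manip.get_obs(); print(o['position'],o['ft_force'],o['grip_width'])
snap('wrist','w2')
E
python3 rod.py
```

```text
top x= [0.3085 0.6239] res 0.0021960743640769037 z 0.17390458721760954 angle 0.29919294868818297 69
 x at y=-.108,-.2 [0.5906 0.5622] max y -0.1056807429819924
scene x= [0.3075 0.6258] res 0.0021725731497204367 z 0.17302637857506575 angle 0.2982917751424756 73
 x at y=-.108,-.2 [0.5925 0.5643] max y -0.10782677133947825
[0.4633 0.2793 0.2773] [-0.2626 -0.5785 -1.3347] 0.12747007682103306
```

View pics/w2.png

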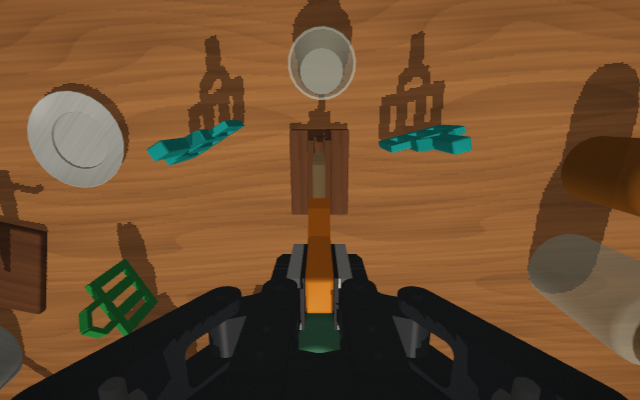

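It's gripped and hanging upright, with no slip in view. The two cameras agree on the rod's direction (0.299 rad) and axis line. I'll turn and carry it to a point in front of the tip, staying high.

>>> {"name": "move_arm", "arguments": {
  "deltas": [
    [0,0,0,0,0,6.7,-1],
    [0,0,0,0,0,6.7,-1],
    [-0.0296,-0.0375,0,0,0,0,-1],
    [-0.0296,-0.0375,0,0,0,0,-1],
    [-0.0296,-0.0375,0,0,0,0,-1],
    [-0.0296,-0.0375,0,0,0,0,-1],
    [-0.0296,-0.0375,0,0,0,0,-1],
    [-0.0296,-0.0375,0,0,0,0,-1],
    [-0.0296,-0.0375,0,0,0,0,-1],
    [-0.0293,-0.0373,0,0,0,0,-1]
  ]
}}

```text
clock: 5.25
position: [0.6029, -0.0773, 0.2772]
ee_rot: [0.147, 0.989, -0.0, -0.001]
ft_force: [0.3, 1.7, -1.6]
grip_width: 0.131
```

>>> {"name": "move_arm", "arguments": {
  "deltas": [
    [0,0,0,0,0,0,-1],
    [0,0,0,0,0,0,-1]
  ]
}}

```text
clock: 5.5
position: [0.6026, -0.0755, 0.2772]
ee_rot: [0.147, 0.989, 0.0, -0.001]
ft_force: [0.9, 1.0, -1.4]
grip_width: 0.13
```

Run:
```python
from h import *
for n in('wrist','scene','top'): snap(n,n+'3')
o=manip.get_obs(); print(o['position'],o['ee_rot'],o['ft_force'],o['clock'],o['joint_pos'])
crop('scene3',190,140,310,250,6)
crop('top3',300,120,430,220,6)
```

```text
[ 0.6027784  -0.07453906  0.27801051] [ 1.45899988e-01  9.89299261e-01  3.06044442e-04 -2.68277142e-04] [ 0.46850941  0.17824794 -1.06602116] 5.65 [-0.30764609  0.28260319  0.44700538  1.46057765 -0.12273989  1.42652496
  1.41953144]
```

View pics/wrist3.png

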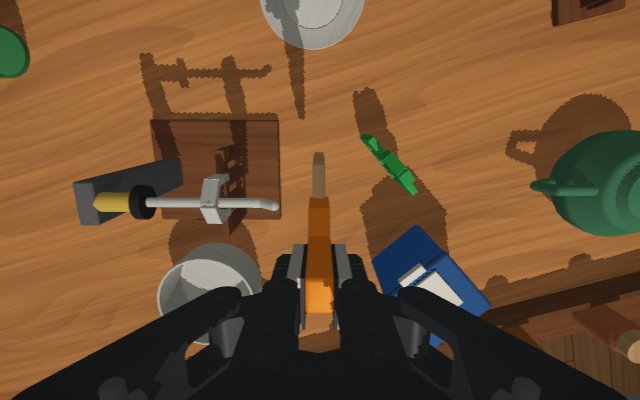

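View pics/scene3_c190_140.png

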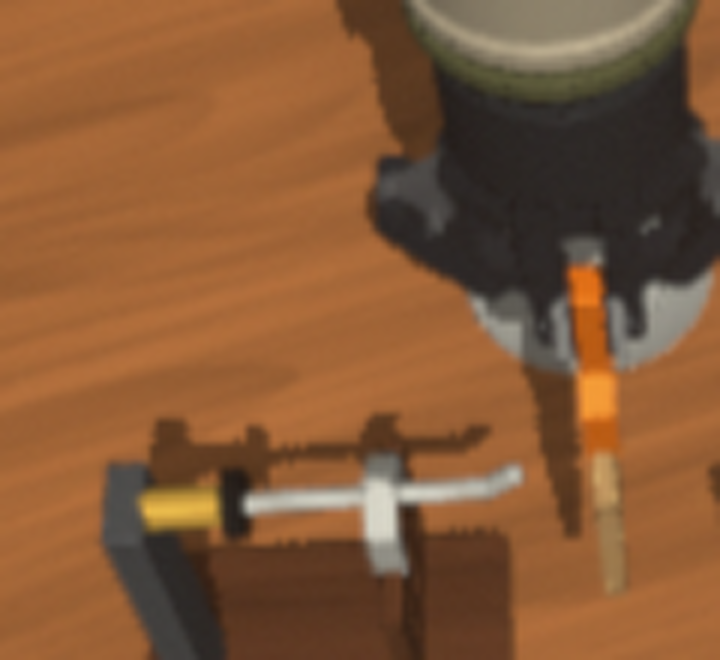

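View pics/top3_c300_120.png

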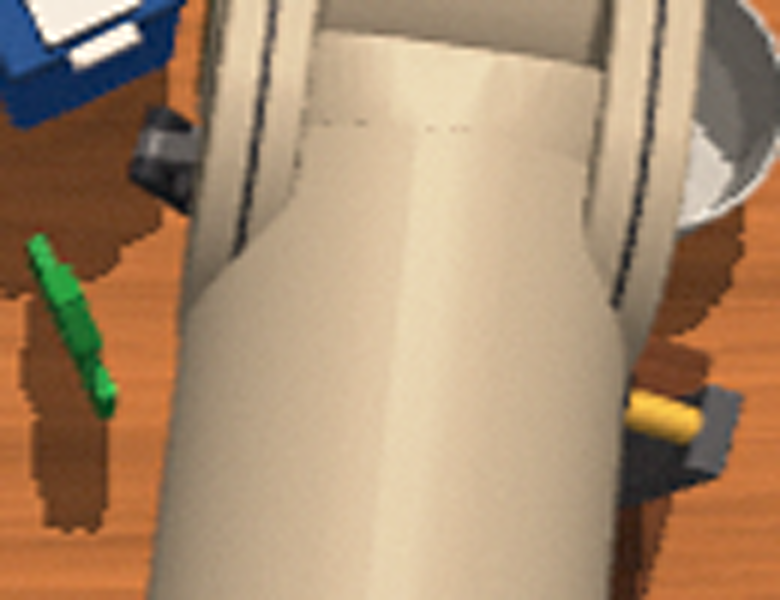

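The wrist view shows the rod lying level at v≈203, from the bumper (150,202) to the tip (275,206). I'll fit the rod in the tool frame, along with the visible trivet parts.

```bash
cat > wr.py <<'E'
from h import *
import sys
np.set_printoptions(precision=4,suppress=True)
def toolpts(f):
    z=np.load(f'pics/{f}.npz'); d=z['d']; c=viewer.calibration('wrist'); v,u=np.mgrid[0:400,0:640]
    P=np.stack([(u-c['cx'])/c['fx']*d,(v-c['cy'])/c['fy']*d,d],-1); T=np.array(c['T_tool_cam'])
    return P@T[:3,:3].T+T[:3,3], Rn.from_quat(z['rot']),z['pos'],cv2.cvtColor(z['p'],cv2.COLOR_RGB2HSV),d
E
python3 - <<'E'
from wr import *
P,R,pos,hsv,d=toolpts('wrist3')
for u in list(range(130,290,5)):
    col=[(v,P[v,u],R.apply(P[v,u])+pos) for v in range(170,235) if d[v,u]>0 and (R.apply(P[v,u])+pos)[2]>.15]
    if col:
        i=np.argmin([d[c[0],u] for c in col]); tx=np.mean([c[1] for c in col],0)
        print(u,[c[0] for c in col][0],[c[0] for c in col][-1],'tool',tx,'near',col[i][2])
print('trivet')
for v in range(150,310,6):
    row=[(u,P[v,u]) for u in range(295,345) if .0<d[v,u]<.32 and hsv[v,u,1]>90]
    if row: print(v,row[0][0],row[-1][0],np.mean([r[1] for r in row],0))
E
```

```text
130 190 213 tool [ 0.0058 -0.1456  0.0953] near [ 0.5519 -0.2111  0.1831]
135 185 218 tool [ 0.0054 -0.1428  0.097 ] near [ 0.5531 -0.2077  0.1828]
140 185 219 tool [ 0.0046 -0.1398  0.0984] near [ 0.5536 -0.2051  0.1806]
145 185 219 tool [ 0.0028 -0.139   0.1039] near [ 0.5493 -0.2037  0.1722]
150 186 218 tool [ 0.0017 -0.138   0.1094] near [ 0.5594 -0.2031  0.1737]
155 194 210 tool [ 0.001  -0.1354  0.1121] near [ 0.5591 -0.1992  0.1727]
160 198 206 tool [ 0.0031 -0.1271  0.1042] near [ 0.5631 -0.1957  0.1746]
165 198 206 tool [ 0.0031 -0.1231  0.1043] near [ 0.5621 -0.1914  0.1735]
170 198 206 tool [ 0.0031 -0.1191  0.1043] near [ 0.5647 -0.1878  0.1743]
175 198 206 tool [ 0.0028 -0.1152  0.1043] near [ 0.5644 -0.184   0.1731]
180 198 206 tool [ 0.003  -0.1112  0.1044] near [ 0.567  -0.1802  0.1742]
185 198 207 tool [ 0.0026 -0.1073  0.1048] near [ 0.5681 -0.1763  0.1745]
190 198 207 tool [ 0.0027 -0.1031  0.1044] near [ 0.57   -0.1727  0.1748]
195 198 207 tool [ 0.0026 -0.0993  0.1047] near [ 0.5705 -0.1689  0.174 ]
200 197 209 tool [ 0.004  -0.0925  0.0976] near [ 0.5722 -0.1625
[... 1399 characters left out ...]
9 327 [ 0.0197 -0.0002  0.0508]
204 308 328 [ 0.0198 -0.0001  0.0361]
210 308 329 [0.019  0.0002 0.0262]
216 308 329 [0.0163 0.0004 0.0239]
222 308 329 [0.0135 0.0002 0.0218]
228 308 329 [0.0108 0.0002 0.0198]
234 308 329 [0.008  0.0002 0.0178]
240 307 329 [ 0.0086 -0.0001  0.0077]
246 307 331 [ 0.0087  0.0004 -0.0004]
252 307 331 [ 0.0088  0.0005 -0.0077]
258 306 332 [ 0.0087  0.0005 -0.014 ]
264 306 332 [ 0.0087  0.0005 -0.02  ]
270 305 333 [ 0.0087  0.0004 -0.0254]
276 305 333 [ 0.0086  0.0005 -0.0303]
282 305 334 [ 0.0072  0.0007 -0.0325]
288 305 333 [ 0.0046  0.0005 -0.0324]
294 305 334 [ 0.002   0.0007 -0.0324]
300 305 333 [-0.0006  0.0005 -0.0325]
306 305 333 [-0.0032  0.0005 -0.0326]
```

In the tool frame the trivet's midline is at x≈+0.8 mm and its eye point at z≈24.5 mm. The rod axis is at x≈+1.9 mm, parallel to within 0.3°, with the tip at y≈-37 mm and the dark eye at y≈-86 mm. I'll lower until the eye is about 17 mm above the axis and shift x by 1 mm.

>>> {"name": "move_arm", "arguments": {
  "deltas": [
    [0.001,0,0.02,0,0,0,-1],
    [0,0,0.02,0,0,0,-1],
    [0,0,0.02,0,0,0,-1],
    [0,0,0.0065,0,0,0,-1],
    [0,0,0,0,0,0,-1],
    [0,0,0,0,0,0,-1]
  ]
}}

```text
clock: 6.4
position: [0.6024, -0.0756, 0.2127]
ee_rot: [0.147, 0.989, 0.0, 0.001]
ft_force: [0.4, 0.0, -0.9]
grip_width: 0.128
```

Run:
```python
from h import *
for n in('wrist','scene'): snap(n,n+'4')
o=manip.get_obs(); print(o['position'],o['ee_rot'],o['ft_force'],o['clock'])
crop('scene4',190,160,300,250,7)
```

```text
[ 0.60234664 -0.07570531  0.21260806] [1.46882258e-01 9.89153774e-01 1.67871559e-04 6.20422836e-04] [ 0.96841871  0.26271183 -1.23565546] 6.5
```

View pics/scene4_c190_160.png

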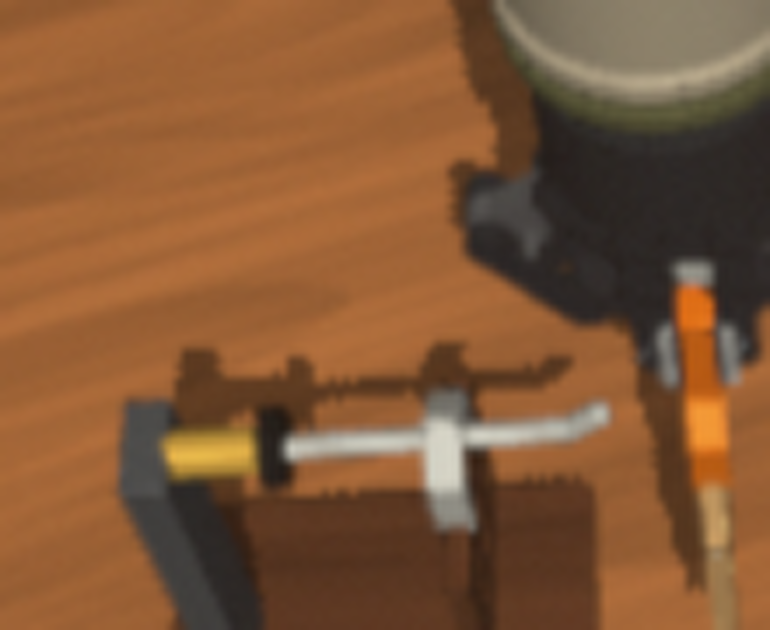

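View pics/wrist4.png

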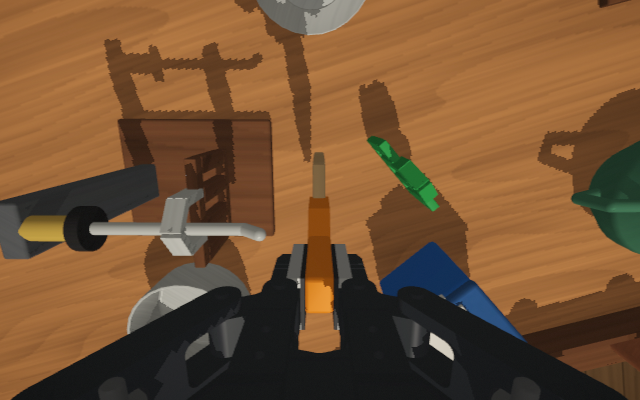

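The tip at (262,233) in the wrist view lies just left of the trivet and level with its eye. I'll measure again at this closer range.

```bash
cat > m.py <<'E'
from wr import *
f=sys.argv[1]; u0,u1,v0,v1=map(int,sys.argv[2:6])
P,R,pos,hsv,d=toolpts(f)
for u in range(u0,u1,6):
    col=[(v,P[v,u],(R.apply(P[v,u])+pos)[2]) for v in range(v0,v1) if d[v,u]>0 and hsv[v,u,1]<80]
    col=[c for c in col if c[2]>.16]
    if col:
        print(u,col[0][0],col[-1][0],np.mean([c[1] for c in col],0),'ztop',max(c[2] for c in col))
E
python3 m.py wrist4 60 275 190 260
python3 - <<'E'
from wr import *
P,R,pos,hsv,d=toolpts('wrist4')
for v in (162,180,186,204,250,270,290,300): 
    row=[P[v,u] for u in range(305,332) if 0<d[v,u]<.32 and hsv[v,u,1]>90]
    if row: print(v,np.mean(row,0))
E
```

```text
66 218 241 [ 0.006  -0.1452  0.0304] ztop 0.1844797342420601
72 209 248 [ 0.006  -0.1427  0.0317] ztop 0.184396406459514
78 206 249 [ 0.0064 -0.14    0.0328] ztop 0.18402378320831436
84 206 250 [ 0.0049 -0.1391  0.0361] ztop 0.18016837817643142
90 206 249 [ 0.0036 -0.1389  0.0406] ztop 0.17562290998105146
96 206 248 [ 0.0028 -0.1378  0.0441] ztop 0.17391796936566198
102 214 244 [-0.0001 -0.1353  0.0452] ztop 0.17439600453413304
108 222 234 [ 0.0035 -0.1276  0.0401] ztop 0.17485650749161216
114 222 234 [ 0.0035 -0.1241  0.0402] ztop 0.17413135336324648
120 222 234 [ 0.0035 -0.1205  0.0402] ztop 0.1743820001180445
126 222 234 [ 0.0035 -0.1169  0.0403] ztop 0.17403896792127074
132 222 234 [ 0.0035 -0.1132  0.0403] ztop 0.1747465177061222
138 223 234 [ 0.0032 -0.1095  0.0401] ztop 0.17372561057059163
144 223 234 [ 0.0032 -0.106   0.0403] ztop 0.1736406970870364
150 223 234 [ 0.0033 -0.1021  0.0399] ztop 0.17382135842721552
156 223 234 [ 0.0033 -0.0984  0.0399] ztop 0.17412380997843935
162 216 240 [ 0.0056 -0.0918  0.0343] ztop 0.18141159993613498
168 197 249 [ 0.0076 -0.0896  0.0376] zto
[... 565 characters left out ...]
op 0.17390960657866897
228 223 235 [ 0.0029 -0.0549  0.0402] ztop 0.1740006320405676
234 223 235 [ 0.0029 -0.0512  0.0402] ztop 0.173677687743427
240 223 235 [ 0.0029 -0.0476  0.0403] ztop 0.17435522019757954
246 223 236 [ 0.0036 -0.0432  0.0373] ztop 0.17794500236722377
252 225 239 [ 0.0033 -0.039   0.0339] ztop 0.18094185775631227
258 227 240 [ 0.0033 -0.035   0.0313] ztop 0.18359049944043312
264 231 237 [ 0.0023 -0.0318  0.0332] ztop 0.18000997141146136
162 [ 0.0407 -0.0002  0.0627]
180 [ 0.031  -0.0002  0.0517]
186 [ 0.0272 -0.0002  0.0519]
204 [ 0.0199 -0.0001  0.0358]
250 [ 0.0088  0.0004 -0.0054]
270 [ 0.0086  0.0001 -0.0253]
290 [ 0.0037  0.0001 -0.0324]
300 [-0.0007  0.0001 -0.0324]
```

The rod axis is at tool x≈+2 mm and the eye is 18 mm above it, so 1 mm more x centres it. The dark eye is at x≈-0.090 from the root and the bumper face at about -0.040. I'll thread to x≈-0.117.

>>> {"name": "move_arm", "arguments": {
  "deltas": [
    [0.001,0,0,0,0,0,-1],
    [0,-0.012,0,0,0,0,-1],
    [0,-0.012,0,0,0,0,-1],
    [0,-0.012,0,0,0,0,-1],
    [0,-0.012,0,0,0,0,-1],
    [0,-0.0115,0,0,0,0,-1],
    [0,0,0,0,0,0,-1],
    [0,0,0,0,0,0,-1]
  ]
}}

```text
clock: 7.5
position: [0.5839, -0.1318, 0.2118]
ee_rot: [0.147, 0.989, 0.0, 0.0]
ft_force: [0.6, -0.0, -1.0]
grip_width: 0.129
```

```bash
python3 - <<'E'
from h import *
for n in('wrist','scene'): snap(n,n+'5')
o=manip.get_obs(); print(o['position'],o['ee_rot'],o['ft_force'],o['clock'])
crop('scene5',190,160,300,250,7)
E
python3 m.py wrist5 190 310 180 290
```

```text
[ 0.58392288 -0.1316539   0.21172578] [ 1.46426634e-01  9.89221517e-01  1.73776832e-04 -2.46652853e-05] [-0.98454266 -0.20557764 -0.98512087] 7.6
190 209 252 [ 0.0009 -0.0792  0.0427] ztop 0.1738734225023193
196 225 239 [ 0.0007 -0.0748  0.0408] ztop 0.17431333198743948
202 225 237 [ 0.0018 -0.0704  0.0391] ztop 0.17437210868196928
208 225 237 [ 0.0019 -0.0668  0.0393] ztop 0.17411233064507506
214 225 289 [ 0.0033 -0.0594  0.0278] ztop 0.2583005874842406
220 225 289 [ 0.004  -0.0545  0.023 ] ztop 0.26073662934593517
226 225 289 [ 0.0045 -0.05    0.019 ] ztop 0.2601183130401219
232 225 289 [ 0.004  -0.0476  0.0223] ztop 0.25771793262014964
238 225 289 [ 0.0026 -0.0471  0.0333] ztop 0.25755456924016723
244 225 237 [ 0.0019 -0.045   0.0393] ztop 0.17404848199665057
250 225 237 [ 0.002  -0.0413  0.0392] ztop 0.17442935256891273
256 225 237 [ 0.002  -0.0377  0.0393] ztop 0.17392968095908298
262 213 289 [ 0.0055 -0.0316  0.0259] ztop 0.25833296041768133
268 198 289 [ 0.0058 -0.0284  0.0269] ztop 0.2588845355311224
274 198 289 [ 0.0062 -0.0238  0.0183] ztop 0.25844652183667294
280 198 289 [ 0.0072 -0.0198  0.0124] ztop 0.25903601056959796
286 225 289 [ 0.0072 -0.0145 -0.0092] ztop 0.257992245914666
292 226 289 [ 0.0091 -0.0114 -0.0137] ztop 0.25819185080453766
298 226 289 [ 0.0087 -0.0089 -0.0119] ztop 0.24974312640844767
304 226 289 [ 0.0081 -0.0063 -0.0104] ztop 0.24537738755635208
```

View pics/scene5_c190_160.png

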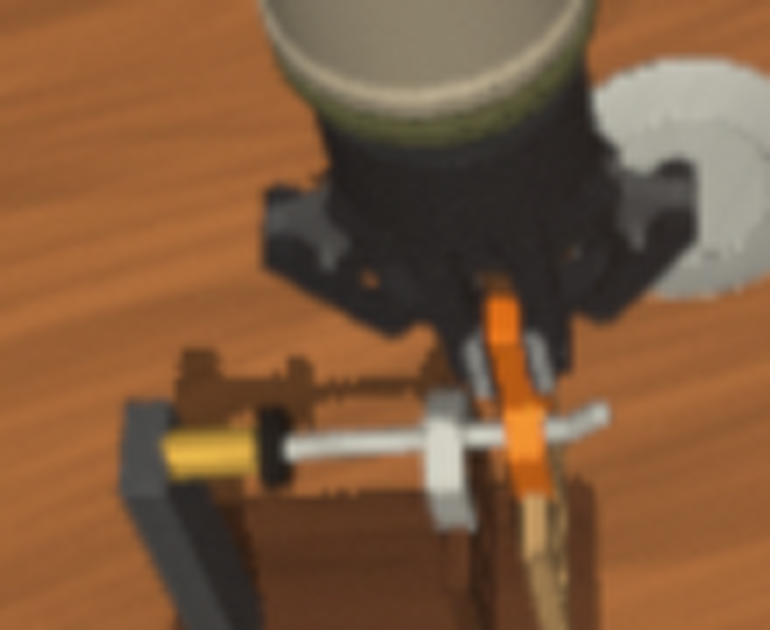

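View pics/wrist5.png

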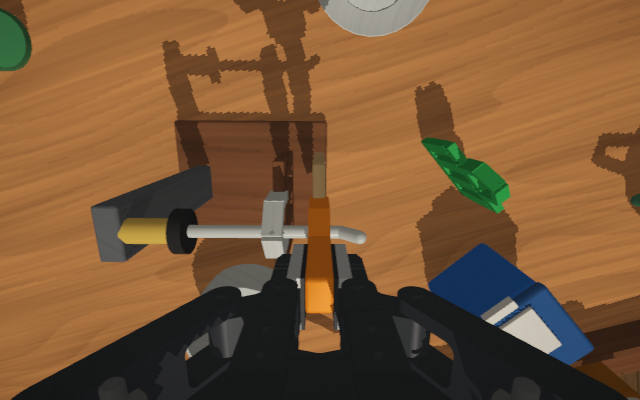

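It's threaded: the rod shows on both sides of the orange eye and the lateral error is about 0. I'll lower to about 3 mm above hanging height, staying off the rod, and take a force baseline.

>>> {"name": "move_arm", "arguments": {
  "deltas": [
    [0,0,0.005,0,0,0,-1],
    [0,0,0.005,0,0,0,-1],
    [0,0,0.0045,0,0,0,-1],
    [0,0,0,0,0,0,-1],
    [0,0,0,0,0,0,-1]
  ]
}}

```text
clock: 8.22
position: [0.5838, -0.1324, 0.1974]
ee_rot: [0.147, 0.989, 0.0, 0.0]
ft_force: [1.1, -0.7, -1.0]
grip_width: 0.129
```

```bash
cat > ft.py <<'E'
from h import *
import sys
np.set_printoptions(precision=3,suppress=True)
a=np.array([0.2945,0.9556,0]); k=int(sys.argv[1]); F=[];Z=[]
for i in range(k):
    viewer.camera('wrist'); o=manip.get_obs(); F.append(o['ft_force']); Z.append(o['position'])
F=np.array(F);Z=np.array(Z); print('along(+out)',F@a,'mean',(F@a).mean(),'std',(F@a).std()); print('Fz',F[:,2].mean(),'lat',(F@[-.9556,.2945,0]).mean()); print('pos',Z.mean(0),Z.std(0),'along',(Z.mean(0)@a),o['clock'],'grip',o['grip_width'])
E
python3 ft.py 8
```

```text
along(+out) [-0.756  0.121  0.028 -0.058 -0.028 -0.714  0.488  0.06 ] mean -0.10742985061543665 std 0.3952598803122492
Fz -1.1978916240128274 lat 0.06627321978333738
pos [ 0.584 -0.132  0.197] [0. 0. 0.] along 0.0454461779353663 8.625 grip 0.13182520715071966
```

>>> {"name": "move_arm", "arguments": {
  "deltas": [
    [0,-0.003,0,0,0,0,-1],
    [0,-0.003,0,0,0,0,-1],
    [0,-0.003,0,0,0,0,-1],
    [0,-0.003,0,0,0,0,-1],
    [0,-0.003,0,0,0,0,-1],
    [0,-0.003,0,0,0,0,-1],
    [0,-0.003,0,0,0,0,-1],
    [0,-0.003,0,0,0,0,-1],
    [0,-0.003,0,0,0,0,-1],
    [0,-0.003,0,0,0,0,-1]
  ]
}}

```text
clock: 9.88
position: [0.5749, -0.1612, 0.1973]
ee_rot: [0.147, 0.989, 0.0, -0.0]
ft_force: [-0.1, 0.7, -1.7]
grip_width: 0.128
```

```bash
python3 ft.py 4
python3 - <<'E'
from h import *
for n in('wrist','scene'): snap(n,n+'6')
crop('scene6',190,160,300,250,7)
E
```

```text
along(+out) [-0.09  -0.586 -0.317 -0.021] mean -0.253414990730004 std 0.22107387261347133
Fz -1.2259117789584228 lat -0.28335213075987387
pos [ 0.575 -0.162  0.197] [0. 0. 0.] along 0.014909650335107095 10.075 grip 0.13102014665450884
```

View pics/scene6_c190_160.png

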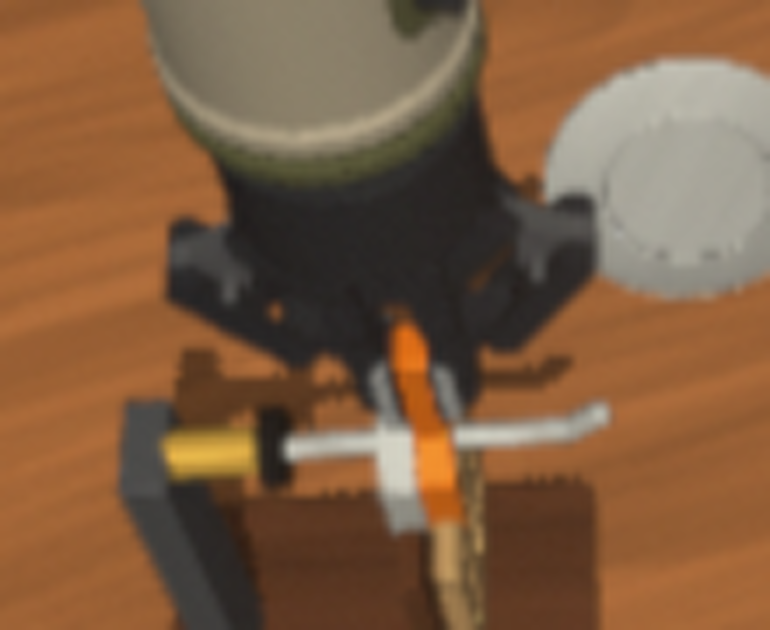

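View pics/wrist6.png

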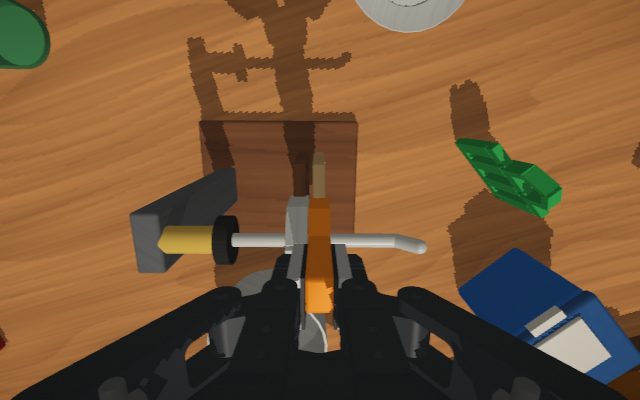

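The dark trivet is being pushed along, with about 28 mm still free to the bumper. I'll go 22 mm more, then feel for it.

>>> {"name": "move_arm", "arguments": {
  "deltas": [
    [0,-0.003,0,0,0,0,-1],
    [0,-0.003,0,0,0,0,-1],
    [0,-0.003,0,0,0,0,-1],
    [0,-0.003,0,0,0,0,-1],
    [0,-0.003,0,0,0,0,-1],
    [0,-0.003,0,0,0,0,-1],
    [0,-0.002,0,0,0,0,-1],
    [0,-0.002,0,0,0,0,-1],
    [0,0,0,0,0,0,-1]
  ]
}}

```text
clock: 11.3
position: [0.5685, -0.1824, 0.1973]
ee_rot: [0.147, 0.989, -0.0, 0.0]
ft_force: [-0.2, 0.9, -0.8]
grip_width: 0.13
```

```bash
python3 ft.py 6
python3 - <<'E'
from h import *
for n in('wrist','scene'): snap(n,n+'7')
crop('scene7',190,160,300,250,7)
E
```

```text
along(+out) [-0.649  0.656  0.866 -0.441  0.686  0.767] mean 0.31403795925079175 std 0.6141049827692006
Fz -1.2334379857160676 lat 0.1481875515679931
pos [ 0.569 -0.182  0.197] [0. 0. 0.] along -0.006621770941849994 11.6 grip 0.13258265665253718
```

View pics/scene7_c190_160.png

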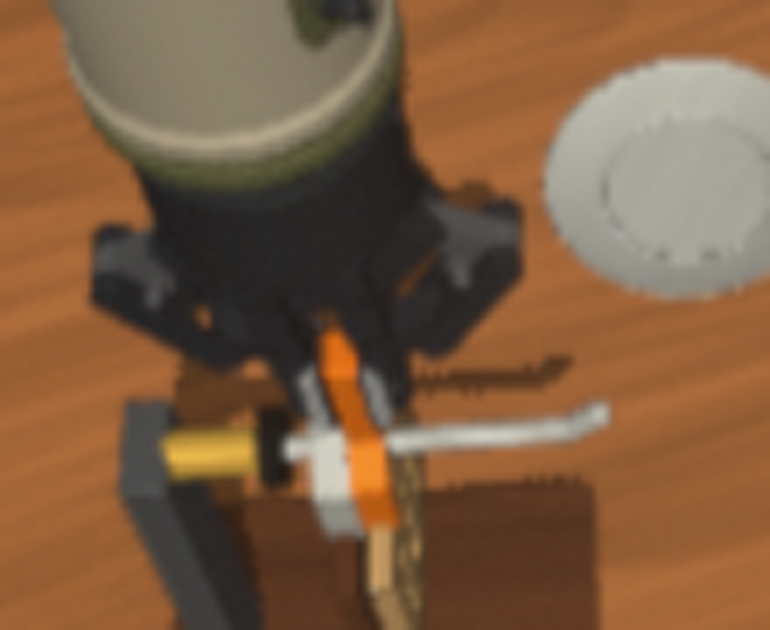

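About 7 mm of gap is left, with the force still near zero. From here I'll take 1 mm steps.

>>> {"name": "move_arm", "arguments": {
  "deltas": [
    [0,-0.001,0,0,0,0,-1],
    [0,-0.001,0,0,0,0,-1],
    [0,-0.001,0,0,0,0,-1],
    [0,-0.001,0,0,0,0,-1],
    [0,-0.001,0,0,0,0,-1],
    [0,0,0,0,0,0,-1]
  ]
}}

```text
clock: 12.45
position: [0.5671, -0.1871, 0.1973]
ee_rot: [0.147, 0.989, -0.0, 0.0]
ft_force: [-0.4, -0.3, -0.7]
grip_width: 0.133
```

```bash
python3 ft.py 8
```

```text
along(+out) [-0.515  0.114  0.105 -0.501 -0.474 -0.135 -0.583  0.173] mean -0.2269750560564753 std 0.30429566756926074
Fz -1.372302818804839 lat -0.10494143890425456
pos [ 0.567 -0.187  0.197] [0. 0. 0.] along -0.011682685930324467 12.85 grip 0.12906755714845236
```

>>> {"name": "move_arm", "arguments": {
  "deltas": [
    [0,-0.001,0,0,0,0,-1],
    [0,-0.0005,0,0,0,0,-1],
    [0,0,0,0,0,0,-1]
  ]
}}

```text
clock: 13.22
position: [0.5667, -0.1883, 0.1973]
ee_rot: [0.147, 0.989, 0.0, -0.0]
ft_force: [0.3, 0.5, -1.7]
grip_width: 0.128
```

```bash
python3 ft.py 8
```

```text
along(+out) [1.096 0.199 1.422 0.407 0.835 0.559 0.193 1.064] mean 0.7219658850131385 std 0.4240697030165958
Fz -1.0612907228815418 lat -0.44724131243760634
pos [ 0.567 -0.188  0.197] [0. 0. 0.] along -0.013059360367095842 13.625 grip 0.12803586215628973
```

>>> {"name": "move_arm", "arguments": {
  "deltas": [
    [0,-0.0005,0,0,0,0,-1],
    [0,-0.0005,0,0,0,0,-1],
    [0,0,0,0,0,0,-1]
  ]
}}

```text
clock: 14.0
position: [0.5664, -0.1894, 0.1973]
ee_rot: [0.147, 0.989, 0.0, 0.0]
ft_force: [0.2, -0.4, -1.1]
grip_width: 0.129
```

```bash
python3 ft.py 6
```

```text
along(+out) [ 0.463  0.175  0.188  0.094 -0.748 -0.181] mean -0.0016296702801929103 std 0.38318339790649253
Fz -1.2090083350921181 lat 0.18137775932144606
pos [ 0.566 -0.189  0.197] [0. 0. 0.] along -0.014140578083046017 14.3 grip 0.1326786144741832
```

Not yet in contact. On by another 1 mm at a time.

>>> {"name": "move_arm", "arguments": {
  "deltas": [
    [0,-0.0005,0,0,0,0,-1],
    [0,-0.0005,0,0,0,0,-1],
    [0,0,0,0,0,0,-1]
  ]
}}

```text
clock: 14.68
position: [0.5661, -0.1903, 0.1973]
ee_rot: [0.147, 0.989, 0.0, 0.0]
ft_force: [-0.6, 0.0, -2.5]
grip_width: 0.134
```

```bash
python3 ft.py 6
python3 - <<'E'
from h import *
snap('scene','scene8');crop('scene8',190,160,300,250,7)
E
```

```text
along(+out) [ 0.409  0.21  -0.199  0.655  0.267 -0.183] mean 0.19319271101349664 std 0.3057930645080352
Fz -1.4867804897322585 lat -0.10654344137519987
pos [ 0.566 -0.19   0.197] [0. 0. 0.] along -0.01511023777008201 14.975 grip 0.13538322866278032
```

View pics/scene8_c190_160.png

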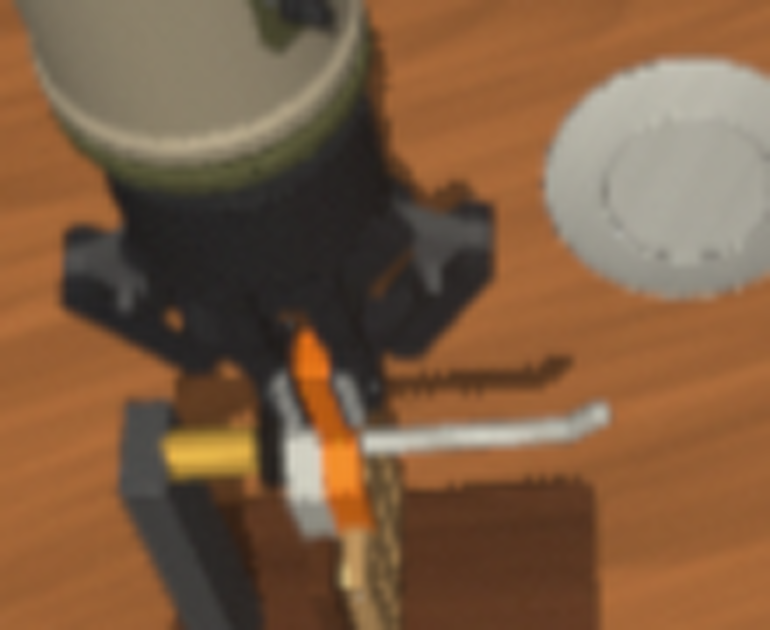

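The dark eye looks right up against the bumper now, at about crop (288,450). I'll continue by feel.

>>> {"name": "move_arm", "arguments": {
  "deltas": [
    [0,-0.0005,0,0,0,0,-1],
    [0,-0.0005,0,0,0,0,-1],
    [0,0,0,0,0,0,-1]
  ]
}}

```text
clock: 15.4
position: [0.5658, -0.1912, 0.1973]
ee_rot: [0.147, 0.989, 0.0, -0.0]
ft_force: [-0.8, 1.5, -0.3]
grip_width: 0.128
```

```bash
python3 ft.py 6
```

```text
along(+out) [0.563 0.741 0.982 0.611 0.457 0.289] mean 0.6073165940975253 std 0.21760010344961944
Fz -1.2092489897570506 lat 0.29094280894657043
pos [ 0.566 -0.191  0.197] [0. 0. 0.] along -0.016016038019857133 15.7 grip 0.13009905469380076
```

>>> {"name": "move_arm", "arguments": {
  "deltas": [
    [0,-0.0005,0,0,0,0,-1],
    [0,-0.0005,0,0,0,0,-1],
    [0,0,0,0,0,0,-1]
  ]
}}

```text
clock: 16.08
position: [0.5656, -0.192, 0.1973]
ee_rot: [0.147, 0.989, 0.0, 0.0]
ft_force: [1.3, 2.1, -1.5]
grip_width: 0.132
```

```bash
python3 ft.py 6
```

```text
along(+out) [1.888 1.353 2.368 2.179 2.359 2.306] mean 2.075460329183486 std 0.36208931323798305
Fz -1.2977492181712085 lat 0.01658890572589312
pos [ 0.566 -0.192  0.197] [0. 0. 0.] along -0.016917397839194732 16.375 grip 0.1301983726082805
```

The bumper is felt: 2.1 N, slope about 1.5 N/mm, and Fz unchanged, so the eye isn't jamming. I'll go 2 mm more to reach about 5 N.

>>> {"name": "move_arm", "arguments": {
  "deltas": [
    [0,-0.0005,0,0,0,0,-1],
    [0,-0.0005,0,0,0,0,-1],
    [0,-0.0005,0,0,0,0,-1],
    [0,-0.0005,0,0,0,0,-1],
    [0,0,0,0,0,0,-1]
  ]
}}

```text
clock: 17.0
position: [0.5651, -0.1938, 0.1973]
ee_rot: [0.147, 0.989, 0.0, 0.0]
ft_force: [0.8, 4.8, -1.6]
grip_width: 0.133
```

```bash
python3 ft.py 6
```

```text
along(+out) [4.105 4.931 4.446 5.41  4.854 5.456] mean 4.866846628644172 std 0.48372647740083685
Fz -1.1436385919062 lat 0.4393966659376556
pos [ 0.565 -0.194  0.197] [0. 0. 0.] along -0.018859506369003586 17.3 grip 0.13074641365236403
```

Holding at 4.9 N. I'll keep it a bit longer, then ease off by 3.5 mm.

>>> {"name": "move_arm", "arguments": {
  "deltas": [
    [0,0,0,0,0,0,-1],
    [0,0,0,0,0,0,-1],
    [0,0,0,0,0,0,-1],
    [0,0,0,0,0,0,-1]
  ]
}}

```text
clock: 17.8
position: [0.565, -0.194, 0.1973]
ee_rot: [0.147, 0.989, 0.0, 0.0]
ft_force: [1.5, 4.1, -1.8]
grip_width: 0.131
```

```bash
python3 ft.py 3
```

```text
along(+out) [4.622 5.655 5.024] mean 5.100485968389376 std 0.42488015389466705
Fz -0.9022987559860822 lat 0.36679874435364107
pos [ 0.565 -0.194  0.197] [0. 0. 0.] along -0.018974772551354827 17.95 grip 0.1314895899515358
```

>>> {"name": "move_arm", "arguments": {
  "deltas": [
    [0,0.0005,0,0,0,0,-1],
    [0,0.0005,0,0,0,0,-1],
    [0,0.0005,0,0,0,0,-1],
    [0,0.0005,0,0,0,0,-1],
    [0,0.0005,0,0,0,0,-1],
    [0,0.0005,0,0,0,0,-1],
    [0,0.0005,0,0,0,0,-1],
    [0,0.0005,0,0,0,0,-1],
    [0,0,0,0,0,0,-1]
  ]
}}

```text
clock: 19.08
position: [0.5661, -0.1902, 0.1973]
ee_rot: [0.147, 0.989, 0.0, -0.0]
ft_force: [0.4, 1.1, -2.2]
grip_width: 0.135
```

```bash
python3 ft.py 4
```

```text
along(+out) [-0.625  0.527 -0.835 -0.367] mean -0.32535124077497535 std 0.519032307227334
Fz -0.7962518354795125 lat -0.3718060652883675
pos [ 0.566 -0.19   0.197] [0. 0. 0.] along -0.015113029302699258 19.275 grip 0.13078434674181738
```

>>> {"name": "move_arm", "arguments": {
  "deltas": [
    [0,0,0.0005,0,0,0,-1],
    [0,0,0.0005,0,0,0,-1],
    [0,0,0.0005,0,0,0,-1],
    [0,0,0.0005,0,0,0,-1],
    [0,0,0,0,0,0,-1]
  ]
}}

```text
clock: 19.9
position: [0.5661, -0.1902, 0.1952]
ee_rot: [0.147, 0.989, 0.0, -0.0]
ft_force: [-0.0, 0.1, -0.9]
grip_width: 0.129
```

```bash
python3 ft.py 4
```

```text
along(+out) [0.286 1.194 0.157 0.267] mean 0.4757932172600173 std 0.41731145587192275
Fz -1.328774306834598 lat -0.18866874585700547
pos [ 0.566 -0.19   0.195] [0. 0. 0.] along -0.01505970018244096 20.1 grip 0.1291120902400121
```

Not on the rod yet. I'll lower in half-millimetre steps until Fz rises.

>>> {"name": "move_arm", "arguments": {
  "deltas": [
    [0,0,0.0005,0,0,0,-1],
    [0,0,0.0002,0,0,0,-1],
    [0,0,0,0,0,0,-1]
  ]
}}

```text
clock: 20.48
position: [0.5661, -0.1903, 0.1946]
ee_rot: [0.147, 0.989, 0.0, -0.0]
ft_force: [-0.1, -0.8, -1.0]
grip_width: 0.128
```

```bash
python3 ft.py 4
```

```text
along(+out) [-0.503  0.287  0.099  0.175] mean 0.014804061902805407 std 0.30611871902363985
Fz -0.7441091350940755 lat 0.10676049614111699
pos [ 0.566 -0.19   0.195] [0. 0. 0.] along -0.015064565386284198 20.675 grip 0.1321258967087456
```

>>> {"name": "move_arm", "arguments": {
  "deltas": [
    [0,0,0.0003,0,0,0,-1],
    [0,0,0.0002,0,0,0,-1],
    [0,0,0,0,0,0,-1]
  ]
}}

```text
clock: 21.05
position: [0.5661, -0.1902, 0.1941]
ee_rot: [0.147, 0.989, 0.0, 0.0]
ft_force: [-0.3, 0.7, -0.8]
grip_width: 0.131
```

```bash
python3 ft.py 4
```

```text
along(+out) [-1.295 -1.079  0.586  0.068] mean -0.4300846781343194 std 0.782616855342615
Fz -0.9332808967963955 lat 0.19388440934855006
pos [ 0.566 -0.19   0.194] [0. 0. 0.] along -0.015062038634109076 21.25 grip 0.12952763312496882
```

>>> {"name": "move_arm", "arguments": {
  "deltas": [
    [0,0,0.0003,0,0,0,-1],
    [0,0,0.0002,0,0,0,-1],
    [0,0,0,0,0,0,-1]
  ]
}}

```text
clock: 21.62
position: [0.5662, -0.1903, 0.1939]
ee_rot: [0.147, 0.989, 0.0, 0.0]
ft_force: [-2.2, 1.0, 3.4]
grip_width: 0.127
```

```bash
python3 ft.py 6
```

```text
along(+out) [-0.112 -0.066 -0.476 -0.519  0.203  0.592] mean -0.06303992025786043 std 0.38328272240042216
Fz 4.9436938362396985 lat 2.2016826747508986
pos [ 0.566 -0.19   0.194] [0. 0. 0.] along -0.015069972667556997 21.925 grip 0.1311414263253112
```

It's seated on the rod: Fz has risen by 6 N. I'll relieve that slightly, then open the fingers partway.

>>> {"name": "move_arm", "arguments": {
  "deltas": [
    [0,0,-0.0003,0,0,0,-1],
    [0,0,0,0,0,0,-1],
    [0,0,0,0,0,0,-0.6],
    [0,0,0,0,0,0,-0.6],
    [0,0,0,0,0,0,-0.6],
    [0,0,0,0,0,0,-0.6]
  ],
  "force": 20
}}

```text
clock: 22.68
position: [0.5661, -0.1902, 0.1938]
ee_rot: [0.147, 0.989, 0.0, -0.0]
ft_force: [0.3, -0.0, -0.0]
grip_width: 0.203
```

```bash
python3 ft.py 3
python3 - <<'E'
from h import *
for n in('wrist','scene'): snap(n,n+'9')
crop('scene9',190,160,300,250,7)
E
```

```text
along(+out) [-0.138  0.157 -0.521] mean -0.1674945037861203 std 0.2776447078394842
Fz -0.48599217566914765 lat -0.1614599193039347
pos [ 0.566 -0.19   0.194] [0. 0. 0.] along -0.015071784983586628 22.825 grip 0.19879033954911066
```

View pics/scene9_c190_160.png

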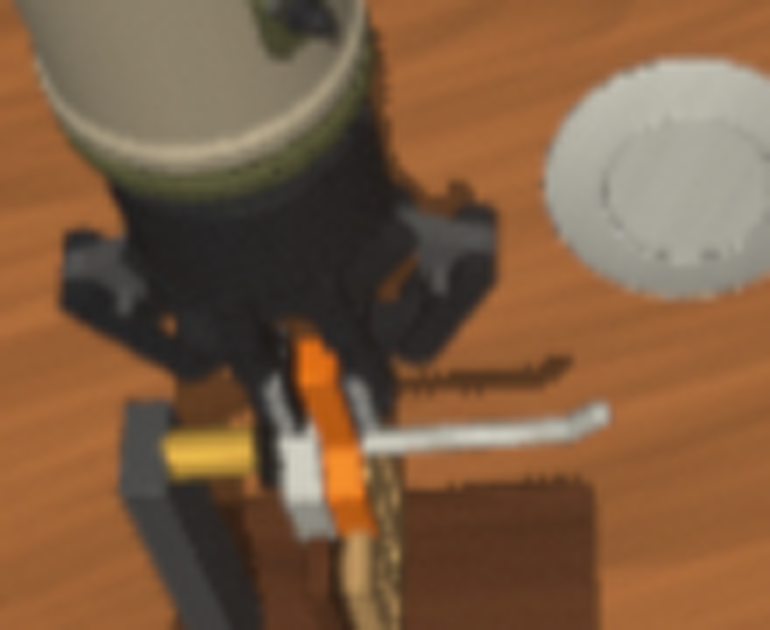

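View pics/wrist9.png

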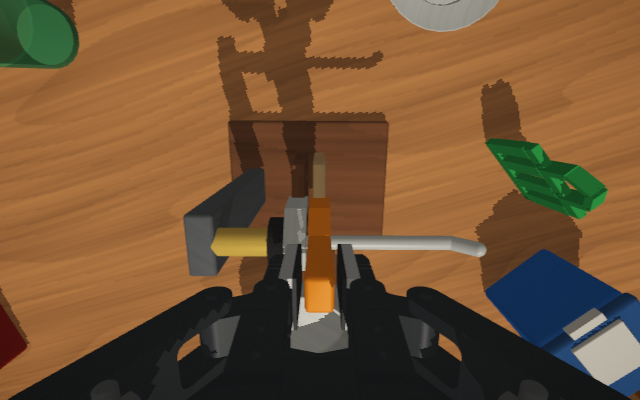

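Both hang on the rod, with the light tab free between the open pads at (319,285). I'll open a little more and raise straight up.

>>> {"name": "move_arm", "arguments": {
  "deltas": [
    [0,0,0,0,0,0,-0.3],
    [0,0,0,0,0,0,-0.3],
    [0,0,-0.005,0,0,0,-0.3],
    [0,0,-0.015,0,0,0,-0.3],
    [0,0,-0.025,0,0,0,-0.3],
    [0,0,-0.03,0,0,0,-0.3],
    [0,0,-0.03,0,0,0,-0.3],
    [0,0,0,0,0,0,-0.3]
  ]
}}

```text
clock: 23.92
position: [0.5671, -0.1909, 0.3025]
ee_rot: [0.147, 0.989, -0.0, 0.003]
ft_force: [0.6, -0.3, -1.5]
grip_width: 0.35
```

>>> {"name": "move_arm", "arguments": {
  "deltas": [
    [0,0,0,0,0,0,-0.3],
    [0,0,0,0,0,0,-0.3],
    [0,0,0,0,0,0,-0.3],
    [0,0,0,0,0,0,-0.3],
    [0,0,0,0,0,0,-0.3],
    [0,0,0,0,0,0,-0.3]
  ]
}}

```text
clock: 24.68
position: [0.5661, -0.1903, 0.2988]
ee_rot: [0.147, 0.989, 0.0, -0.0]
ft_force: [0.1, 0.0, -0.0]
grip_width: 0.352
```

```bash
python3 ft.py 3
python3 - <<'E'
from h import *
for n in('wrist','scene'): snap(n,n+'10')
crop('scene10',190,160,300,250,7)
E
python3 m.py wrist10 200 420 150 260
```

```text
along(+out) [ 0.07   0.198 -0.263] mean 0.0017250309373017896 std 0.19436256301960414
Fz -0.42780208840708683 lat -0.015580555498012258
pos [ 0.566 -0.19   0.299] [0. 0. 0.] along -0.015086270391973106 24.825 grip 0.35107348219939616
236 179 205 [ 0.0073 -0.0702  0.1216] ztop 0.17847139409220647
242 175 218 [ 0.0032 -0.0655  0.1222] ztop 0.17888983975533887
248 175 218 [ 0.0033 -0.0604  0.1221] ztop 0.17871993684516746
254 176 216 [ 0.0031 -0.0563  0.1275] ztop 0.17684376267729057
260 257 259 [ 0.0072 -0.0261 -0.0107] ztop 0.3110533366778834
266 255 259 [ 0.0071 -0.0236 -0.0094] ztop 0.3102430461577148
272 247 259 [ 0.0111 -0.0201 -0.014 ] ztop 0.3195757585706069
278 245 259 [ 0.0113 -0.0175 -0.0133] ztop 0.319952640361875
284 245 259 [ 0.0106 -0.0151 -0.0119] ztop 0.3153358041357842
290 182 212 [ 0.0039 -0.024   0.1182] ztop 0.18483164249106399
296 182 212 [ 0.0031 -0.0192  0.1214] ztop 0.18130086177374988
302 175 216 [ 0.0037 -0.0142  0.1242] ztop 0.18176125601482512
308 174 216 [ 0.0041 -0.009   0.1245] ztop 0.18092957722297837
332 193 201 [0.0019 0.0118 0.1265] ztop 0.17383631319312406
338 193 201 [0.0019 0.017  0.1265] ztop 0.1740498796014237
344 193 201 [0.002  0.0222 0.1263] ztop 0.17392520123415944
350 194 201 [0.0015 0.0274 0.1262] ztop 0.17426996049159904
356 194 259 [0.0073 0.0227 0.0394] ztop 0.31940107078284286
362 194 259 [0.0074 0.0263 0.0392] ztop 0.31874624773220395
368 194 259 [0.0057 0.0337 0.0643] ztop 0.3197988347328476
374 194 259 [0.0037 0.0395 0.0739] ztop 0.31139629090195187
380 194 259 [0.0022 0.0489 0.1014] ztop 0.3106402431351544
386 195 202 [0.0006 0.0588 0.1263] ztop 0.17380188501462626
392 194 202 [0.0011 0.064  0.1262] ztop 0.1737686467361149
398 194 202 [0.0011 0.0693 0.1263] ztop 0.17406353091621835
404 194 202 [0.0013 0.0742 0.1253] ztop 0.17482886349181415
410 195 203 [0.0014 0.0783 0.1214] ztop 0.17881349185228262
416 196 204 [0.0014 0.0825 0.1181] ztop 0.18178073706143097
```

View pics/scene10_c190_160.png

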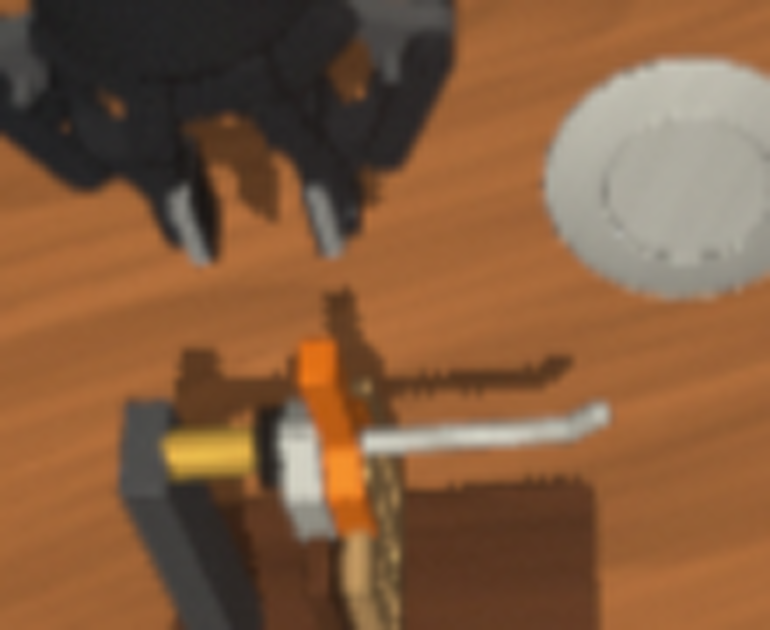

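View pics/wrist10.png

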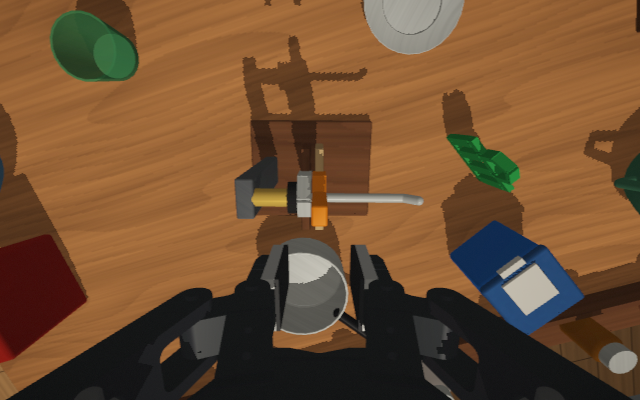

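The arm is clear. In the scene crop the light eye (345,470) sits right in front of the dark one (300,465) against the bumper, both upright. Dark eye is about 46 mm from the plate and the eyes about 12–13 mm apart. I'll compare two frames for stillness, then hand in.

Run:
```python
from h import *
a=snap('wrist','w11')[0]
for i in range(6): viewer.camera('top')
b=snap('wrist','w12')[0]
print('diff',np.abs(a[140:235,230:380].astype(int)-b[140:235,230:380]).max())
print(manip.hand_in(), manip.get_obs()['clock'])
```

```text
diff 38
the job is handed in; nothing more can be done
the job is handed in; nothing more can be done
```

The light trivet now hangs on the hook in front of the dark one, both at the back of the rod, and I've handed the job in. No verdict came back.

- **Placing:** I took the light trivet from the rack by its tab. I threaded its eye over the turned-up end and slid it back about 3 mm above its resting height, so it would not drag or jam.
- **Pressing:** I found the bumper by feel. The pair pressed into it at about 4.9–5.1 N for roughly 1 s, read at the wrist. That is an indirect measure of the force between the trivets; the averaged readings stayed well below 12 N.
- **Letting go:** I eased off 4 mm until the force read about zero, then set the eye on the rod at about 6 N. I relieved that, opened the fingers and lifted the arm straight up.

**Last checks:**
- In the final pictures both trivets hang upright on the rod against the bumper. Their eyes are about 12–13 mm apart, and the dark one is about 46 mm from the plate.
- The gripper was about 10 cm above them with near-zero wrist force. I saw no other tea things moved in the pictures, though I did not measure them.
- The stillness check was not fully clean. Two wrist pictures taken about 0.35 s apart differed by up to 38 grey levels at some pixel near the trivets. I took this for small arm motion at edges and did not look into it further.

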